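# Photograph a carved printing block for the studio record

## Task

Photograph the large carved printing block: lift it out of the rack and stand it in the middle of the easel's ledge, leaning back flat against the back board with its carved side to the camera, and let go of it. Then press the camera's shutter release half way, gently, to its first stop, hold it there for a good second while the camera focuses, and from there squeeze it right down to take the picture and let it come back up. Do not jab or shove the camera, do not fire the shutter before the block is in place and the lens has run out, and leave the small block and the other things on the bench where they are.

Things in the scene. Friction and masses are not known exactly. Their poses are not given: they have to be found in the camera images.
- stand: Black camera (150 mm wide along x, 52 mm deep) on a low stand, loose on the bench, 3.7 kg. Origin: centre of the underside of its iron foot (170 mm diameter, 14 mm thick); z up, the camera looks along +y. Lens axis at x = -6 mm, lens front at y = +81 mm. A hand grip 42 mm wide stands forward at x = 33 to 75 mm; the shutter release is on its top. The finder hump is at x = -29 to +17 mm.
- below_release (a point): Point at bench height straight below the shutter release (stand x = +56, y = +34 mm). The release: a round metal button, 18 mm diameter, vertical axis. The camera's centre column was clamped at an unknown height within 20 mm: the button's top is 191 to 211 mm above the bench, 10 mm above the camera's flat top. Only the finder hump, 39 mm or more to the side, is higher, by 9 mm.
- release_first (a joint): First stage of the shutter release: 0 at rest, 0.003 m at the first stop (half pressed). Soft spring: 0.7 N to start, 2.2 N at the first stop, and some damping (1.5 N more when pressed at 10 mm/s); from the first stop the button goes no deeper until the push reaches about 7 N. The stand and its column do not give.
- release_second (a joint): Second stage of the shutter release, from the first stop down: 0 = not begun, 0.0025 m = right down. It begins to give at 7 N, the shutter fires at about 0.0016 m (8.6 N) and it is right down at 9.5 N. Both stages spring back when the button is let go.
- lens (a joint): How far the inner lens barrel has run out forwards: 0 parked, 0.012 m out. It follows the first stage of the release (4 mm per mm), so it is fully out at the first stop and stays out while the release is held there or deeper. It runs back when the button is let go. A jab at the button can fire the shutter before the lens is out.
- block: The large carved printing block: 150 mm wide (x), 23 mm thick (y), 115 mm tall (z), wood faced with carved lino, about 0.27 kg. It stands on edge in one of the rack's two slots. Origin: centre of its underside; z up, the carved side faces -y. It is told from the other block by its size.
- block_center (a point): Centre of the large block, 57.5 mm above its origin.
- block_face (a point): Centre of the large block's carved side (11.5 mm from its centre along the block's -y).
- small_block: The small printing block, 95 mm wide, 23 mm thick, 85 mm tall, on edge in the other slot of the rack, to be left there. Origin: centre of its underside; z up.
- rack: Fixed wooden block rack, 170 mm (x) by 135 mm (y), 34 mm tall. Origin: centre of its underside. Two slots along x, 27 mm wide, their centre lines at y = -38 and +38 mm, their floor 10 mm and their tops 34 mm above the bench.
- easel_rest: Leaning part of the fixed wooden easel. Origin: middle of the inner corner of ledge and back board, 90 mm above the bench. z runs up the front of the board (which leans 15 degrees back), -y out of it to the camera, x along the ledge. Both 170 mm wide. Board: 65 mm high, 12 mm thick, so the block stands 50 mm above it. Ledge: top at z = 0, 30 mm deep to a lip 8 mm thick and high.
- ink_tin: Closed metal tin, 94 mm diameter, 61 mm tall, stands near the robot. Origin: centre of its underside. Leave it alone.
- headphones: White headphones lying on the bench, about 190 by 180 mm, 36 mm high. Origin: on the bench midway between the ear cups; the band runs to +x. Leave them alone.
- brayer: Ink roller lying on the bench, roller 100 mm long, 42 mm diameter, handle to -x, 215 mm over all. Origin: on the bench under the roller's middle. Leave it alone.
Things that resemble listed ones, but are neither listed nor needed, are in the scene too. What is shaped like the block but blue is not meant.

How it is judged:
By the outcome, as a careful person would: the job done as asked, in the order asked, and still so for the second after the job is handed in, with the robot touching nothing.
It also fails if it takes over 66 s, if anything falls off the work surface, if the arm or the gripper's body presses on something with over 40 N, if the wrist force passes 120 N, or if a joint passes its speed limit or range.

## Robot

A 6-joint arm with a two-finger parallel gripper is mounted at the origin on the work surface. World frame = base frame: x ahead of the robot, y to its left, z up, the work surface at z = 0. Lengths are in m, angles in rad, forces in N, time in s.
With the tool pointing down it reaches from about 0.3 to 0.95 m from the base axis. Payload 3.1 kg.
Tool frame: the origin (TCP) lies on the centre line of the jaws, within the pads' length; the fingertips stand 8 mm ahead of it and the grasp point (between the pads) lies 11 mm behind it; y points along the fingers, z is the direction in which the jaws open and shut, and the axes are right-handed (so a half turn about y gives the same grasp; the last joint's range is limited). The gripper opens to 85 mm and grips with 20 to 120 N. Pads are 22 mm wide; open, the fingers measure 114 mm over their backs; the gripper's body (76 mm by 85 mm) begins 54 mm behind the grasp point. The pads swing forward as they close: fully open they stand 13 mm farther back than shut.
Start: joints at [-1.231, 0.308, 1.634, -0, 1.2, -0.07], TCP at [0.249, -0.573, 0.239] pointing down, gripper open.
Joint ranges: [-3.06, 3.06], [-0.79, 1.96], [0.05, 2.63], [-1.19, 4.34], [0.05, 2.64], [-2.94, 2.94]. Speed limits (rad/s): [2.79, 2.79, 3.14, 3.14, 3.14, 3.14].

## Interface

Orientations are given as [roll, pitch, yaw] about the fixed x, y, z axes, in that order (R = Rz(yaw) Ry(pitch) Rx(roll)).
In Python, from plant import read_state, imaging, ticket gives the robot as it stands.
- The arm moves only by the tool apply_moves, never from a script. Its arguments are lists of equal length, an entry for each row: "angular": the turn, a rotation vector about the tool's x, y, z scaled (see below), a list of three; "translation": the shift along the tool's x, y, z scaled (see below), a list of three; "claw": the closure, from 0 (fully open) to 1 (shut). In form: {"angular": [[ax, ay, az], ...], "translation": [[tx, ty, tz], ...], "claw": [claw, ...]}. A call has 1 to 12 rows; each row shifts and turns the pose as measured when the row begins, along the tool's axes as they then stand; what a row does not reach is not made up. The controller multiplies each number of a shift by 0.075 m and each number of a turn by pi/2 rad. A row lasts 1/10 s, in which the tool goes at most 50 mm and 8.59 degrees, less where a joint would pass 70% of its speed; a pose out of reach is approached as far as the arm can. A call with a number of a shift or a turn outside -1 to 1 is refused whole. A call with a gripper value outside its range is refused whole. The fingers move at their own pace and stop on an object; the grip force is fixed at half the most. Time passes only in rows, so rows that do not move let the fingers close. It gives the time, the measured TCP pose, the force and the opening at its end, in the units of the state.
- read_state(): the state, without advancing time (a new reading comes with each control period).
- imaging.snapshot(name): name is "side" or "top"; returns the picture (400x640x3 uint8, red, green, blue); there is no depth.
- imaging.calibration(name): a dict with "mtx" (3x3 intrinsics, pixels), "extrinsics" (4x4, takes a point from world to camera coordinates). Camera axes: x right, y up, looking along -z (the intrinsics and any distortion apply to the point x, -y, -z); pixel columns grow to the right and rows downward; lengths in m; the calibration is good to about 2 mm. A picture is of the moment at which its call begins. calibration takes no time and is no camera call.
- ticket.job_done(): hands the job in, once; it reports no verdict.
The state is a dict: "time_s": time; "qpos": joint angles; "joint_vel": joint speeds; "joint_efforts": joint torques, N m; "tool_pos": TCP position; "ee_rot": TCP orientation; "force": force on the tool from outside, world axes, zero at the start; "moment": the same for the moment, N m; "opening": finger opening in m.
Only numpy, scipy, OpenCV 4.12 (cv2) and the standard library are available. Lean on these libraries where they do the work, as an engineer would, in place of code of your own. Each camera call takes 0.05 s, during which the arm holds its last target. There are 200 camera calls.

## Working session

There is one attempt and no reset: what is moved stays moved. The work goes in short steps, Python scripts to look and compute and a tool call to move; the robot and the scene stay as the last step left them, time stands still between calls to the robot, and variables do not carry over. Pictures are saved under pics/ and viewed, about 8 in all and at most 12, crops included, and the job is handed in when it is done.

Besides the shell and the picture viewer there is one more tool, called after "Emit:" as a command line: name --argument value ..., lists and objects as JSON in quotes. apply_moves: Moves the arm, as the interface text tells. Shifts and turns lie within -1 to 1; 1 stands for 0.075 m of shift or pi/2 rad of turn. Its arguments: {"type":"object","properties":{"angular":{"type":"array","items":{"type":"array","items":{"type":"number"}}},"translation":{"type":"array","items":{"type":"array","items":{"type":"number"}}},"claw":{"type":"array","items":{"type":"number"}}},"required":["angular","translation","claw"]}

```bash
mkdir -p pics; ls; python3 - <<'E'
from plant import read_state, imaging
import cv2
for n in("side","top"):
    cv2.imwrite(f"pics/{n}0.png",imaging.snapshot(n)[:,:,::-1])
    c=imaging.calibration(n);print(n,c)
print(read_state())
E
```

```text
pics
side {'mtx': array([[439.58311666,   0.        , 318.68585843],
       [  0.        , 439.58311666, 196.27171743],
       [  0.        ,   0.        ,   1.        ]]), 'extrinsics': array([[-0.9981999 , -0.05544898, -0.02285531,  0.56309466],
       [ 0.01526174, -0.60338247,  0.79730588, -0.11302667],
       [-0.05800029,  0.79552184,  0.60314257, -1.18111541],
       [ 0.        ,  0.        ,  0.        ,  1.        ]])}
top {'mtx': array([[423.10199543,   0.        , 323.31788572],
       [  0.        , 423.10199543, 195.36805539],
       [  0.        ,   0.        ,   1.        ]]), 'extrinsics': array([[-0.02882509, -0.99956811, -0.00571857,  0.0297044 ],
       [ 0.99115041, -0.02932301,  0.1294644 , -0.55245114],
       [-0.12957617, -0.00193614,  0.99156758, -1.10919855],
       [ 0.        ,  0.        ,  0.        ,  1.        ]])}
{'time_s': 0.1, 'qpos': array([-1.23068759e+00,  3.08955228e-01,  1.63507839e+00, -6.61644672e-06,
        1.19971650e+00, -6.96813898e-02]), 'joint_vel': array([ 6.08973966e-04, -1.16686914e-03, -2.79808459e-03, -3.68539344e-05,
        1.85397208e-03,  6.80846473e-04]), 'joint_efforts': array([-8.05358304e-04, -4.16406083e+01, -2.77645665e+01, -1.35035434e-04,
        4.00069199e-03,  1.53820130e-07]), 'tool_pos': array([ 0.24874484, -0.57255454,  0.23812957]), 'ee_rot': array([-1.57294899e+00,  1.44067851e-04, -2.73180027e+00]), 'force': array([0.4003367 , 0.38290565, 0.78346731]), 'moment': array([ 0.01180257, -0.04103136,  0.00435466]), 'opening': 0.08552557924474823}
```

View pics/side0.png

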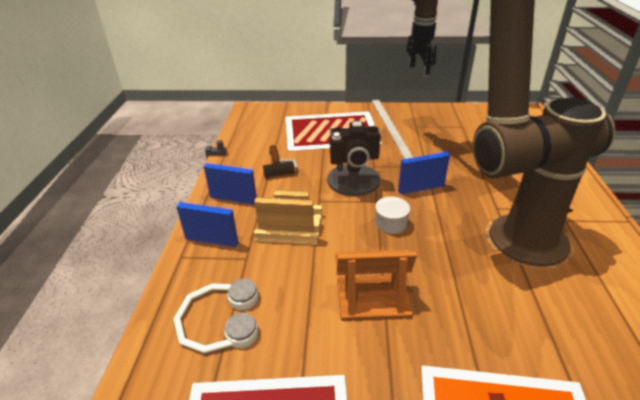

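View pics/top0.png

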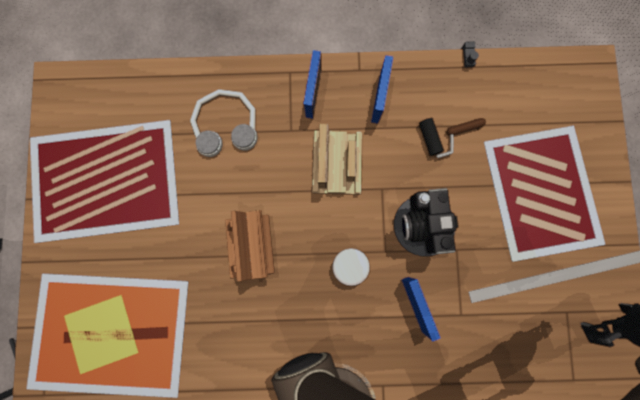

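Side view: easel at (375,285), rack with two tan blocks (288,218), camera (355,155), blue decoys at (230,185), (208,225), (423,173). Top view: rack (337,162), easel (250,245), camera (425,222), tin (351,267). The tan blocks in the rack are the candidates: left one (322,155) is longer, so it should be the large block. I'll confirm this in an enlarged crop.

```bash
python3 - <<'E'
import cv2
im=cv2.imread("pics/top0.png")
a=cv2.resize(im[115:205,300:380],None,fx=6,fy=6,interpolation=cv2.INTER_CUBIC) 
b=cv2.resize(im[200:290,220:280],None,fx=5,fy=6,interpolation=cv2.INTER_CUBIC)
cv2.imwrite("pics/c1.png",cv2.hconcat([a,b]))  # a: u=300+X/6,v=115+Y/6 ; b: u=220+(X-480)/5, v=200+Y/6
c=cv2.resize(im[180:265,385:465],None,fx=6,fy=6,interpolation=cv2.INTER_CUBIC)
cv2.imwrite("pics/c2.png",c)
E
```

```text
(no output)
```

View pics/c1.png

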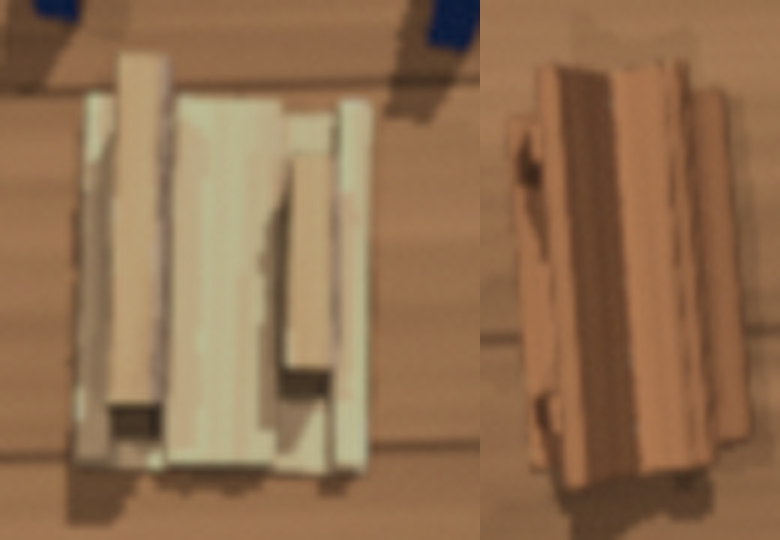

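View pics/c2.png

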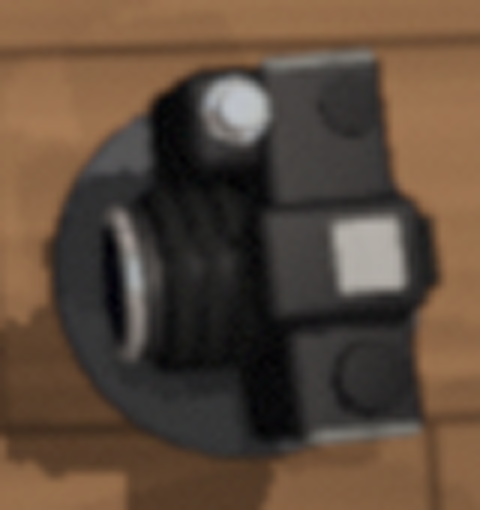

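The crop confirms it. The large block is the left one, top face corners about (319.5,123.7), (328.5,123.7), (326.7,182) and (318.3,182), visibly wider than the small one at (352,157). The lino strip runs along its right (-Y) side. The release is the bright disc at about (425,198). Next I'll triangulate the release with a side crop and compute poses.

```bash
cat > h.py <<'E'
import numpy as np
from plant import imaging, read_state
F=np.diag([1,-1,-1.])
def P(n):
    c=imaging.calibration(n); E=c["extrinsics"]; return c["mtx"],F@E[:3,:3],F@E[:3,3]
def ray(n,u,v):
    K,R,t=P(n); return -R.T@t, R.T@np.linalg.inv(K)@[u,v,1]
def at(n,u,v,z):
    o,d=ray(n,u,v); return o+d*(z-o[2])/d[2]
def proj(n,p):
    K,R,t=P(n); q=K@(R@np.asarray(p)+t); return q[:2]/q[2]
def tri(u1,v1,u2,v2):
    (a,d),(b,e)=ray("top",u1,v1),ray("side",u2,v2)
    s=np.linalg.lstsq(np.c_[d,-e],b-a,rcond=None)[0]
    p,q=a+s[0]*d,b+s[1]*e; return (p+q)/2,np.linalg.norm(p-q)
E
cat > m.py <<'E'
from h import *
import cv2
np.set_printoptions(precision=4,suppress=True)
A=lambda X,Y:(300+X/6-.4,115+Y/6-.4); B=lambda X,Y:(220+(X-480)/5-.4,200+Y/6-.4); C=lambda X,Y:(385+X/6-.4,180+Y/6-.4)
def show(nm,f,pts,z):
    q=np.array([at("top",*f(*p),z) for p in pts]);print(nm,q[:,:2].round(4).tolist(),"mean",q.mean(0));return q
def yaw(a,b): return np.degrees(np.arctan2(*(b-a)[[1,0]]))
q=show("block",A,[(118,52),(171,52),(160,403),(109,403)],.125);print(np.linalg.norm(q[0]-q[3]),np.linalg.norm(q[0]-q[1]),yaw(q[3],q[0]),yaw(q[2],q[1]))
q=show("rack",A,[(85,95),(373,98),(366,470),(75,465)],.034);print(np.linalg.norm(q[0]-q[3]),np.linalg.norm(q[0]-q[1]),yaw(q[3],q[0]),yaw(q[2],q[1]))
q=show("corner",B,[(612,70),(638,475)],.09);print(np.linalg.norm(q[0]-q[1]),yaw(q[1],q[0]))
q=show("lipout",B,[(687,62),(713,462)],.1075);print(np.linalg.norm(q[0]-q[1]),yaw(q[1],q[0]))
q=show("boardtopfront",B,[(558,68),(585,487)],.1528);print(np.linalg.norm(q[0]-q[1]),yaw(q[1],q[0]))
for z in(.191,.211):show("btn",C,[(242,106)],z); print(proj("side",at("top",*C(242,106),z)))
q=show("camtop",C,[(378,52),(418,430)],.191);print(np.linalg.norm(q[0]-q[1]),yaw(q[1],q[0]))
E
python3 m.py; python3 - <<'E'
import cv2
im=cv2.imread("pics/side0.png")
cv2.imwrite("pics/c3.png",cv2.hconcat([cv2.resize(im[115:195,320:390],None,fx=5,fy=5,interpolation=cv2.INTER_CUBIC),cv2.resize(im[235:315,330:420],None,fx=5,fy=5,interpolation=cv2.INTER_CUBIC)]))
E
```

```text
block [[0.7272, 0.0184], [0.7265, -0.0042], [0.5756, 0.005], [0.5762, 0.0263]] mean [0.6514 0.0114 0.125 ]
0.15119899230036943 0.022536561439511625 -3.005033818345754 -3.4759130934365485
rack [[0.7353, 0.0348], [0.7298, -0.0979], [0.557, -0.0877], [0.5632, 0.0437]] mean [ 0.6463 -0.0268  0.034 ]
0.17231243268978347 0.13275220393767345 -2.9890997860501494 -3.372392193208755
corner [[0.5107, 0.2131], [0.3399, 0.2009]] mean [0.4253 0.207  0.09  ]
0.1712814687021175 4.088503323660925
lipout [[0.5113, 0.1719], [0.3452, 0.1606]] mean [0.4282 0.1663 0.1075]
0.16651325131981654 3.879372679513907
boardtopfront [[0.5062, 0.2275], [0.3397, 0.215]] mean [0.4229 0.2213 0.1528]
0.1669144075017391 4.292880845969615
btn [[0.5214, -0.2235]] mean [ 0.5214 -0.2235  0.191 ]
[336.1829 133.4401]
btn [[0.519, -0.2188]] mean [ 0.519  -0.2188  0.211 ]
[336.983 128.091]
camtop [[0.541, -0.2777], [0.3947, -0.2832]] mean [ 0.4678 -0.2805  0.191 ]
0.1463713432499709 2.1558573533622525
```

View pics/c3.png

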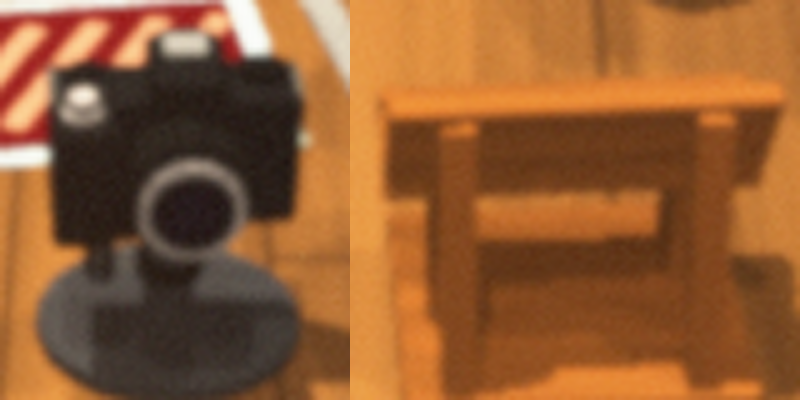

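Side crop: button top at about (336.4,133.6), which puts it near z 0.191–0.195. Easel board top front edge runs from (336.4,252.4) to (416.6,251.2). I'll triangulate both, and work out the path to the block.

```bash
python3 - <<'E'
from h import *
np.set_printoptions(precision=4,suppress=True)
B=lambda X,Y:(220+(X-480)/5-.4,200+Y/6-.4)
print(tri(*B(558,68),336.4,252.4),tri(*B(585,487),416.6,251.2))
print(tri(425,197.3,336.4,133.6))
# local consistency of the easel: where edges should project
th=np.radians(4.1)
for y in(.201,.204,.207):
    o=np.array([.4265,y,.09]);s,c=np.sin(np.radians(15)),np.cos(np.radians(15))
    X=np.array([np.cos(th),np.sin(th),0]);h=np.array([-np.sin(th),np.cos(th),0]);Z=s*h+[0,0,c];Y=c*h-[0,0,s]
    for nm,l in(("corner",(0,0)),("lip",(-.038,.008)),("boardfront",(0,.065)),("boardback",(.012,.065))):
        for x in(.085,-.085):
            p=o+X*x+Y*l[0]+Z*l[1];u,v=proj("top",p);print(nm,"crop",round((u+.4-220)*5+480),round((v+.4-200)*6),end="; ")
    print()
E
```

```text
(array([0.5081, 0.2273, 0.1536]), np.float64(0.004062721578898165)) (array([0.3395, 0.2154, 0.1512]), np.float64(0.00029281281409314114))
(array([ 0.521 , -0.2238,  0.1904]), np.float64(0.0006162955044832667))
corner crop 624 68; corner crop 650 470; lip crop 686 56; lip crop 714 464; boardfront crop 566 58; boardfront crop 592 485; boardback crop 543 62; boardback crop 569 487; 
corner crop 618 69; corner crop 644 470; lip crop 680 56; lip crop 707 465; boardfront crop 559 58; boardfront crop 586 485; boardback crop 537 62; boardback crop 563 487; 
corner crop 612 69; corner crop 638 471; lip crop 674 57; lip crop 701 465; boardfront crop 553 58; boardfront crop 579 485; boardback crop 531 62; boardback crop 556 488;
```

Emit:
apply_moves --angular '[[0, 0, 0], [0, 0, 0], [0, 0, 0]]' --translation '[[0, -0.6, 0], [0, -0.6, 0], [0, -0.6, 0]]' --claw '[0.3, 0.3, 0.3]'

```text
time_s: 0.4
tool_pos: [0.2468, -0.5671, 0.3633]
ee_rot: [-1.599, 0.002, -2.732]
force: [-0.6, -1.2, -1.4]
opening: 0.06
```

Easel: corner at about (0.425, 0.204, 0.09), yaw about 4°. The button is at about (0.521,-0.224,0.191). I'll write a small helper that turns a target pose into tool-axis rows.

```bash
cat > go.py <<'E'
import sys,json
from h import *
from scipy.spatial.transform import Rotation as Ro
def axes(yaw,lean=0):
    "tool down, z along the block's y (half turned), leaning back about the block's x"
    return Ro.from_euler("z",yaw)*Ro.from_euler("x",-lean)*Ro.from_euler("xyz",[-np.pi/2,0,-np.pi])
def rel(p,R,step=.045,rot=.14):
    s=read_state();R0=Ro.from_euler("xyz",s["ee_rot"]);d=np.asarray(p)-s["tool_pos"]
    rv=(R0.inv()*R).as_rotvec();n=int(np.ceil(np.linalg.norm(rv)/rot-1e-3)) or 1;m=int(np.ceil(np.linalg.norm(d)/step-1e-3)) or 1
    print("t",s["time_s"],"F",s["force"].round(1),"tool",s["tool_pos"].round(4),"rpy",s["ee_rot"].round(4),"open",round(s["opening"],4))
    print("turn x%d"%n,(rv/n/(np.pi/2)).round(3).tolist(),"| then shift x%d"%m,(R.inv().apply(d)/m/.075).round(3).tolist())
if __name__=="__main__":
    x,y,z,yw,ln=map(float,sys.argv[1:6]); rel([x,y,z],axes(np.radians(yw),np.radians(ln)),*(float(a) for a in sys.argv[6:]))
E
python3 go.py .6514 .0114 .36 -3.2 0
```

```text
t 0.4 F [-0.6 -1.2 -1.4] tool [ 0.2468 -0.5671  0.3633] rpy [-1.5992e+00  2.0000e-03 -2.7319e+00] open 0.06
turn x4 [0.005, 0.074, 0.001] | then shift x16 [-0.31, 0.003, -0.5]
```

Emit:
apply_moves --angular '[[0.005, 0.074, 0], [0.005, 0.074, 0], [0.005, 0.074, 0], [0.005, 0.074, 0], [0, 0, 0], [0, 0, 0], [0, 0, 0], [0, 0, 0], [0, 0, 0], [0, 0, 0], [0, 0, 0], [0, 0, 0]]' --translation '[[0, 0, 0], [0, 0, 0], [0, 0, 0], [0, 0, 0], [-0.31, 0, -0.5], [-0.31, 0, -0.5], [-0.31, 0, -0.5], [-0.31, 0, -0.5], [-0.31, 0, -0.5], [-0.31, 0, -0.5], [-0.31, 0, -0.5], [-0.31, 0, -0.5]]' --claw '[0.3, 0.3, 0.3, 0.3, 0.3, 0.3, 0.3, 0.3, 0.3, 0.3, 0.3, 0.3]'

```text
time_s: 1.6
tool_pos: [0.4584, -0.2793, 0.3617]
ee_rot: [-1.555, -0.003, 3.054]
force: [0.7, -0.4, 1.0]
opening: 0.0597
```

Emit:
apply_moves --angular '[[0, 0, 0], [0, 0, 0], [0, 0, 0], [0, 0, 0], [0, 0, 0], [0, 0, 0], [0, 0, 0], [0, 0, 0]]' --translation '[[-0.31, 0, -0.5], [-0.31, 0, -0.5], [-0.31, 0, -0.5], [-0.31, 0, -0.5], [-0.31, 0, -0.5], [-0.31, 0, -0.5], [-0.31, 0, -0.5], [0, 0, 0]]' --claw '[0.3, 0.3, 0.3, 0.3, 0.3, 0.3, 0.3, 0.3]'

```text
time_s: 2.4
tool_pos: [0.6491, -0.0145, 0.351]
ee_rot: [-1.557, -0.009, 3.06]
force: [-0.3, 0.4, 0.0]
opening: 0.0601
```

```bash
python3 go.py .6514 .0114 .18 -3.2 0
```

```text
t 2.4 F [-0.3  0.4  0. ] tool [ 0.6491 -0.0145  0.351 ] rpy [-1.5573 -0.009   3.0603] open 0.0601
turn x1 [-0.009, -0.016, 0.006] | then shift x4 [-0.003, 0.57, -0.087]
```

Emit:
apply_moves --angular '[[-0.009, -0.016, 0.006], [0, 0, 0], [0, 0, 0], [0, 0, 0], [0, 0, 0], [0, 0, 0]]' --translation '[[-0.01, 0, -0.34], [0, 0.5, 0], [0, 0.5, 0], [0, 0.5, 0], [0, 0.5, 0], [0, 0, 0]]' --claw '[0.3, 0.3, 0.3, 0.3, 0.3, 0.3]'

```text
time_s: 3.0
tool_pos: [0.6508, 0.0114, 0.195]
ee_rot: [-1.57, -0.001, 3.09]
force: [-0.6, 0.1, -0.6]
opening: 0.0601
```

```bash
python3 go.py .6514 .0114 .097 -3.2 0; python3 - <<'E'
from h import *
import cv2
a,b=imaging.snapshot("top")[:,:,::-1],imaging.snapshot("side")[:,:,::-1]
cv2.imwrite("pics/c4.png",cv2.hconcat([cv2.resize(a[100:200,280:380],None,fx=4,fy=4,interpolation=cv2.INTER_CUBIC),cv2.resize(b[150:250,240:340],None,fx=4,fy=4,interpolation=cv2.INTER_CUBIC)]))
E
```

```text
t 3.0 F [-0.6  0.1 -0.6] tool [0.6508 0.0114 0.195 ] rpy [-1.5697e+00 -1.3000e-03  3.0898e+00] open 0.0601
turn x1 [-0.001, 0.003, 0.001] | then shift x3 [-0.003, 0.435, -0.0]
```

View pics/c4.png

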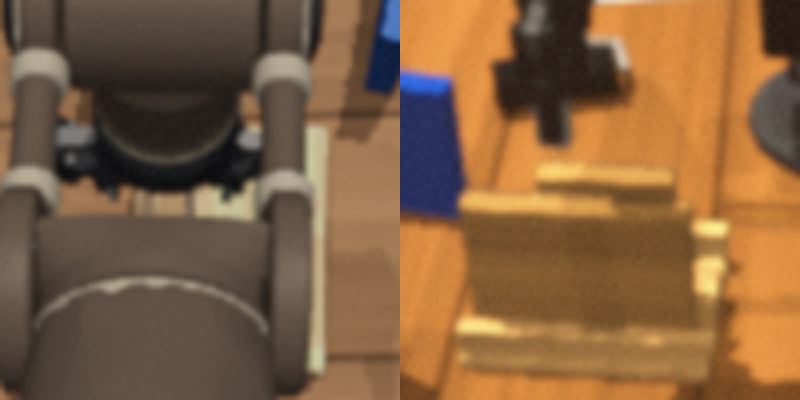

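Side crop: fingers at about (378,185), above the large block (top edge at crop y≈200). Before lowering I'll check the finger's lateral position against the block by projection.

```bash
python3 - <<'E'
from h import *
f=lambda p:((proj("side",p)-[240,150])*4+400*np.array([1,0])).round(0)
print("tip",f([.651,.011+.03,.187]),f([.651,.011-.03,.187]),"block top back",f([.7272,.0184,.125]),f([.5762,.0263,.125]),f([.6514,.0225,.125]))
E
```

```text
tip [562. 150.] [574.  95.] block top back [456. 206.] [689. 217.] [572. 212.]
```

The projection agrees with the picture. Descending to grip.

Emit:
apply_moves --angular '[[0, 0, 0], [0, 0, 0], [0, 0, 0], [0, 0, 0], [0, 0, 0], [0, 0, 0], [0, 0, 0], [0, 0, 0], [0, 0, 0], [0, 0, 0], [0, 0, 0]]' --translation '[[0, 0.3, 0], [0, 0.3, 0], [0, 0.3, 0], [0, 0.3, 0], [0, 0.12, 0], [0, 0, 0], [0, 0, 0], [0, 0, 0], [0, 0, 0], [0, 0, 0], [0, 0, 0]]' --claw '[0.3, 0.3, 0.3, 0.3, 0.3, 0.3, 0.9, 0.9, 0.9, 0.9, 0.9]'

```text
time_s: 4.2
tool_pos: [0.677, 0.0078, 0.1297]
ee_rot: [-1.569, 0.057, 3.088]
force: [-0.2, 0.5, -2.2]
opening: 0.0206
```

```bash
python3 go.py .6514 .0114 .097 -3.2 0
```

```text
t 4.2 F [-0.2  0.5 -2.2] tool [0.677  0.0078 0.1297] rpy [-1.5692  0.0566  3.0881] open 0.0206
turn x1 [-0.001, 0.001, -0.036] | then shift x1 [0.343, 0.436, -0.028]
```

```bash
python3 - <<'E'
from h import *
import cv2
s=read_state();print(s["qpos"].round(3),s["joint_efforts"].round(1),s["moment"].round(2))
a,b=imaging.snapshot("top")[:,:,::-1],imaging.snapshot("side")[:,:,::-1]
cv2.imwrite("pics/c5.png",cv2.hconcat([cv2.resize(a[100:200,280:380],None,fx=4,fy=4,interpolation=cv2.INTER_CUBIC),cv2.resize(b[150:250,240:340],None,fx=4,fy=4,interpolation=cv2.INTER_CUBIC)]))
E
```

```text
[-0.052  0.486  1.624 -0.002  0.975  1.573] [  0.  -48.3 -26.3   0.   -0.2   0. ] [ 0.01 -0.08 -0.01]
```

View pics/c5.png

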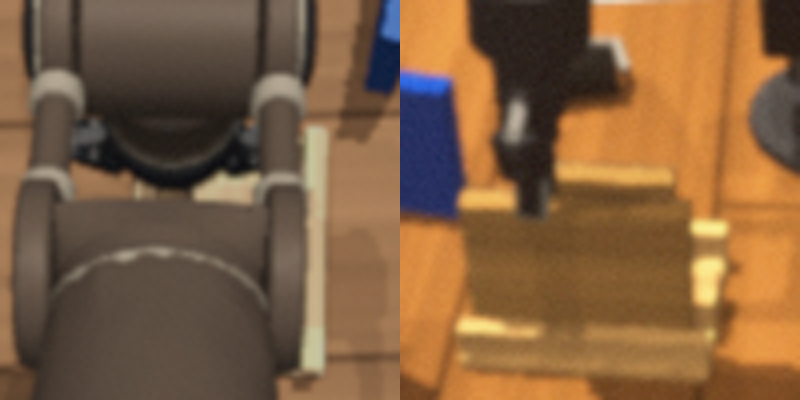

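The fingers have only just caught the block's top edge. The tool drifted +26 mm in x and stopped high. The block hasn't moved. I'll open, back up and find out where the drift comes from.

Emit:
apply_moves --angular '[[0, 0, 0], [0, 0, 0], [0, 0, 0], [0, 0, 0]]' --translation '[[0, 0, 0], [0, 0, 0], [0, 0, 0], [0, 0, 0]]' --claw '[0.3, 0.3, 0.3, 0.3]'

```text
time_s: 4.7
tool_pos: [0.6775, 0.0079, 0.1302]
ee_rot: [-1.569, 0.058, 3.088]
force: [-0.3, -0.0, 0.3]
opening: 0.0598
```

Emit:
apply_moves --angular '[[0, 0, -0.036], [0, 0, 0], [0, 0, 0]]' --translation '[[0.34, -0.3, 0], [0, 0, 0], [0, 0, 0]]' --claw '[0.3, 0.3, 0.3]'

```text
time_s: 5.0
tool_pos: [0.6506, 0.0093, 0.1513]
ee_rot: [-1.569, 0.0, 3.088]
force: [-0.5, -0.1, 0.1]
opening: 0.0599
```

Emit:
apply_moves --angular '[[0, 0, 0], [0, 0, 0], [0, 0, 0]]' --translation '[[0, 0.1, 0], [0, 0.1, 0], [0, 0, 0]]' --claw '[0.3, 0.3, 0.3]'

```text
time_s: 5.3
tool_pos: [0.6511, 0.0092, 0.1337]
ee_rot: [-1.569, 0.001, 3.088]
force: [0.0, 0.2, -0.8]
opening: 0.0597
```

```bash
python3 go.py .6514 .0114 .097 -3.2 0
```

```text
t 5.3 F [ 0.   0.2 -0.8] tool [0.6511 0.0092 0.1337] rpy [-1.5692e+00  1.4000e-03  3.0879e+00] open 0.0597
turn x1 [-0.001, 0.001, -0.001] | then shift x1 [-0.002, 0.489, -0.03]
```

Emit:
apply_moves --angular '[[0, 0, 0], [0, 0, 0], [0, 0, 0]]' --translation '[[0, 0.1, -0.03], [0, 0.1, 0], [0, 0, 0]]' --claw '[0.3, 0.3, 0.3]'

```text
time_s: 5.6
tool_pos: [0.6504, 0.0116, 0.1152]
ee_rot: [-1.569, -0.001, 3.088]
force: [-0.8, 0.8, -0.0]
opening: 0.0597
```

Emit:
apply_moves --angular '[[0, 0, 0], [0, 0, 0], [0, 0, 0]]' --translation '[[0, 0.1, 0], [0, 0.1, 0], [0, 0, 0]]' --claw '[0.3, 0.3, 0.3]'

```text
time_s: 5.9
tool_pos: [0.6501, 0.0117, 0.0984]
ee_rot: [-1.569, -0.002, 3.088]
force: [0.3, 0.2, -0.2]
opening: 0.0597
```

```bash
python3 go.py .6514 .0114 .097 -3.2 0
```

```text
t 5.9 F [ 0.3  0.2 -0.2] tool [0.6501 0.0117 0.0984] rpy [-1.5692e+00 -2.2000e-03  3.0880e+00] open 0.0597
turn x1 [-0.001, 0.001, 0.001] | then shift x1 [-0.017, 0.018, 0.003]
```

Emit:
apply_moves --angular '[[0, 0, 0], [0, 0, 0], [0, 0, 0]]' --translation '[[0, 0, 0], [0, 0, 0], [0, 0, 0]]' --claw '[0.6, 0.6, 0.6]'

```text
time_s: 6.2
tool_pos: [0.6504, 0.0116, 0.0985]
ee_rot: [-1.569, -0.002, 3.088]
force: [0.2, 0.6, -0.0]
opening: 0.0345
```

Emit:
apply_moves --angular '[[0, 0, 0], [0, 0, 0], [0, 0, 0]]' --translation '[[0, 0, 0], [0, 0, 0], [0, 0, 0]]' --claw '[0.75, 0.75, 0.75]'

```text
time_s: 6.5
tool_pos: [0.6507, 0.0116, 0.0989]
ee_rot: [-1.569, -0.001, 3.088]
force: [0.3, -0.2, -1.3]
opening: 0.0218
```

Emit:
apply_moves --angular '[[0, 0, 0], [0, 0, 0]]' --translation '[[0, 0, 0], [0, 0, 0]]' --claw '[0.9, 0.9]'

```text
time_s: 6.7
tool_pos: [0.6507, 0.0115, 0.099]
ee_rot: [-1.569, -0.001, 3.088]
force: [-0.2, -0.7, -0.9]
opening: 0.0219
```

Emit:
apply_moves --angular '[[0, 0, 0], [0, 0, 0], [0, 0, 0], [0, 0, 0], [0, 0, 0]]' --translation '[[0, -0.1, 0], [0, -0.1, 0], [0, -0.1, 0], [0, -0.1, 0], [0, 0, 0]]' --claw '[1, 1, 1, 1, 1]'

```text
time_s: 7.2
tool_pos: [0.6498, 0.0117, 0.1308]
ee_rot: [-1.569, -0.003, 3.088]
force: [0.3, 0.3, -1.5]
opening: 0.0224
```

Emit:
apply_moves --angular '[[0, 0, 0], [0, 0, 0], [0, 0, 0], [0, 0, 0], [0, 0, 0], [0, 0, 0]]' --translation '[[0, -0.2, 0], [0, -0.3, 0], [0, -0.4, 0], [0, -0.4, 0], [0, -0.4, 0], [0, 0, 0]]' --claw '[1, 1, 1, 1, 1, 1]'

```text
time_s: 7.8
tool_pos: [0.6495, 0.0119, 0.2661]
ee_rot: [-1.569, -0.004, 3.088]
force: [0.6, -0.8, -1.2]
opening: 0.0225
```

```bash
python3 go.py .651 .18 .26 -3.2 0;  python3 - <<'E'
from h import *
import cv2
a,b=imaging.snapshot("top")[:,:,::-1],imaging.snapshot("side")[:,:,::-1]
cv2.imwrite("pics/c6.png",cv2.hconcat([cv2.resize(a[80:230,230:380],None,fx=2.66,fy=2.66,interpolation=cv2.INTER_CUBIC),cv2.resize(b[100:250,200:350],None,fx=2.66,fy=2.66,interpolation=cv2.INTER_CUBIC)]))
E
```

```text
t 7.8 F [ 0.6 -0.8 -1.2] tool [0.6495 0.0119 0.2661] rpy [-1.5692 -0.0037  3.0879] open 0.0225
turn x1 [-0.001, 0.001, 0.002] | then shift x4 [0.026, 0.02, -0.56]
```

View pics/c6.png

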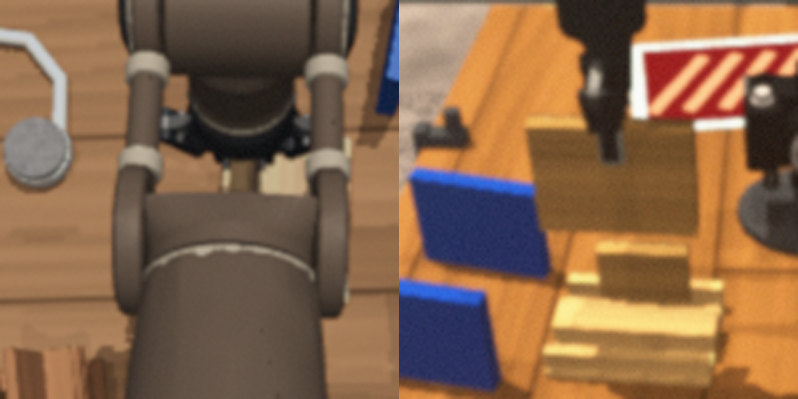

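The large block is held level and centred in the jaws, and the small block is still in the rack. Next, turn and carry to above the easel.

```bash
cat > easel.py <<'E'
import sys
from go import *
o=np.array([.425,.204,.09]);R=Ro.from_euler("z",4.1,degrees=True)*Ro.from_euler("x",-15,degrees=True)
def w(x,y,z): return o+R.apply([x,y,z])
if __name__=="__main__":
    l=list(map(float,sys.argv[1:4]));T=axes(np.radians(4.1),np.radians(15))
    print("tool in easel frame",R.inv().apply(read_state()["tool_pos"]-o).round(4),"F local",R.inv().apply(read_state()["force"]).round(1)); rel(w(*l),T,*(float(a) for a in sys.argv[4:]))
E
python3 easel.py 0 -.016 .16
```

```text
tool in easel frame [ 0.2071 -0.2443  0.111 ] F local [-0.4  0.4 -2.4]
t 7.9 F [-0.4 -0.3 -2.4] tool [0.6463 0.012  0.2604] rpy [-1.5692 -0.0132  3.0878] open 0.022
turn x3 [0.055, -0.026, 0.006] | then shift x7 [0.394, -0.093, -0.435]
```

Emit:
apply_moves --angular '[[0.055, -0.026, 0.006], [0.055, -0.026, 0.006], [0.055, -0.026, 0.006], [0, 0, 0], [0, 0, 0], [0, 0, 0], [0, 0, 0], [0, 0, 0], [0, 0, 0], [0, 0, 0], [0, 0, 0]]' --translation '[[0, 0, 0], [0, 0, 0], [0, 0, 0], [0, -0.33, 0], [0, -0.33, 0], [0.39, 0, -0.44], [0.39, 0, -0.44], [0.39, 0, -0.44], [0.39, 0, -0.44], [0.39, 0, -0.4], [0, 0, 0]]' --claw '[1, 1, 1, 1, 1, 1, 1, 1, 1, 1, 1]'

```text
time_s: 9.0
tool_pos: [0.4643, 0.1721, 0.2366]
ee_rot: [-1.302, -0.055, -3.071]
force: [0.3, -0.8, -3.4]
opening: 0.0223
```

```bash
python3 easel.py 0 -.016 .16
```

```text
tool in easel frame [ 0.0369 -0.0714  0.1326] F local [ 0.3  0.1 -3.5]
t 9.0 F [ 0.3 -0.8 -3.4] tool [0.4643 0.1721 0.2366] rpy [-1.3023 -0.0549 -3.0712] open 0.0223
turn x1 [-0.004, 0.008, 0.034] | then shift x2 [0.246, -0.183, -0.369]
```

Emit:
apply_moves --angular '[[-0.004, 0.008, 0.034], [0, 0, 0], [0, 0, 0], [0, 0, 0], [0, 0, 0], [0, 0, 0]]' --translation '[[0, 0, 0], [0, -0.38, 0], [0.16, 0, -0.24], [0.16, 0, -0.24], [0.16, 0, -0.22], [0, 0, 0]]' --claw '[1, 1, 1, 1, 1, 1]'

```text
time_s: 9.6
tool_pos: [0.4153, 0.2248, 0.2374]
ee_rot: [-1.301, -0.02, -3.068]
force: [0.2, -1.0, -2.9]
opening: 0.0221
```

```bash
python3 easel.py 0 -.016 .14;  python3 - <<'E'
from h import *
import cv2
a,b=imaging.snapshot("top")[:,:,::-1],imaging.snapshot("side")[:,:,::-1]
cv2.imwrite("pics/c7.png",cv2.hconcat([cv2.resize(a[180:300,200:320],None,fx=3.33,fy=3.33,interpolation=cv2.INTER_CUBIC),cv2.resize(b[210:330,310:430],None,fx=3.33,fy=3.33,interpolation=cv2.INTER_CUBIC)]))
E
```

```text
tool in easel frame [-0.0082 -0.0174  0.1479] F local [ 0.2 -0.2 -3.1]
t 9.6 F [ 0.2 -1.  -2.9] tool [0.4153 0.2248 0.2374] rpy [-1.3009 -0.0203 -3.0678] open 0.0221
turn x1 [-0.005, 0.005, 0.012] | then shift x1 [-0.109, 0.105, -0.019]
```

View pics/c7.png

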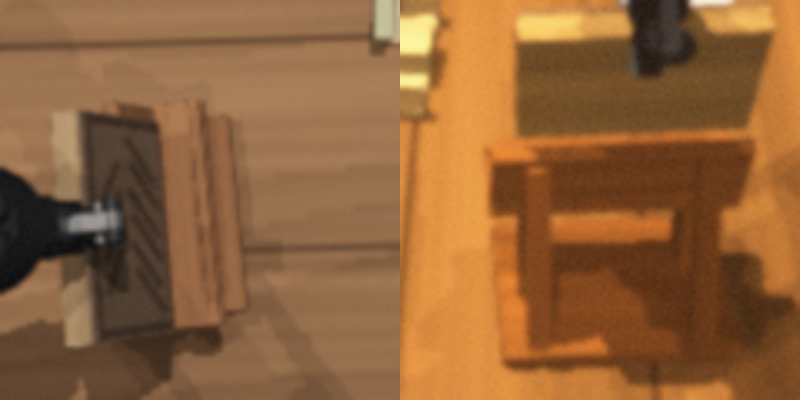

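The carved face is turned to the camera. In the side view the block's top back corners are at crop (518,42) and (770,35), slightly toward -x of the board's middle. I'll check that by projection.

```bash
python3 - <<'E'
from easel import *
f=lambda p:((proj("side",p)-[310,210])*3.333+[400,0]).round(0)
g=lambda p:((proj("top",p)-[200,180])*3.333).round(0)
tl=R.inv().apply(read_state()["tool_pos"]-o)
for x in(.075,-.075):
    print("block top back",f(w(tl[0]+x,tl[1]+.0115,tl[2]+.026)),"top front",f(w(tl[0]+x,tl[1]-.0115,tl[2]+.026)),g(w(tl[0]+x,tl[1]-.0115,tl[2]+.026)))
for x in(.085,-.085): print("board front top",f(w(x,0,.065)),"back top",f(w(x,.012,.065)),"lip",g(w(x,-.038,.008)),"corner",g(w(x,0,0)))
E
```

```text
block top back [521.  34.] top front [519.   3.] [ 84. 108.]
block top back [778.  27.] top front [771.  -4.] [101. 344.]
board front top [490. 142.] back top [491. 159.] lip [199.  99.] corner [157. 105.]
board front top [756. 135.] back top [759. 151.] lip [217. 325.] corner [175. 329.]
```

Emit:
apply_moves --angular '[[-0.005, 0.005, 0.012], [0, 0, 0], [0, 0, 0], [0, 0, 0], [0, 0, 0], [0, 0, 0]]' --translation '[[0, 0, 0], [-0.1, 0, -0.02], [0, 0.12, 0], [0, 0.12, 0], [0, 0.12, 0], [0, 0, 0]]' --claw '[1, 1, 1, 1, 1, 1]'

```text
time_s: 10.3
tool_pos: [0.4278, 0.2154, 0.2088]
ee_rot: [-1.307, 0.004, -3.075]
force: [-0.5, 0.4, -2.0]
opening: 0.0228
```

```bash
python3 easel.py 0 -.016 .105
```

```text
tool in easel frame [ 0.0036 -0.02    0.1177] F local [-0.5  0.9 -1.8]
t 10.3 F [-0.5  0.4 -2. ] tool [0.4278 0.2154 0.2088] rpy [-1.3068  0.0042 -3.0752] open 0.0228
turn x1 [-0.001, -0.004, -0.002] | then shift x1 [0.048, 0.169, -0.053]
```

Emit:
apply_moves --angular '[[0, 0, 0], [0, 0, 0], [0, 0, 0]]' --translation '[[0.025, 0, -0.05], [0, 0.12, 0], [0, 0, 0]]' --claw '[1, 1, 1]'

```text
time_s: 10.6
tool_pos: [0.4254, 0.2164, 0.198]
ee_rot: [-1.307, 0.003, -3.075]
force: [-0.4, -0.1, -2.7]
opening: 0.0222
```

```bash
python3 easel.py 0 -.016 .095
```

```text
tool in easel frame [ 0.0013 -0.016   0.1075] F local [-0.4  0.6 -2.6]
t 10.6 F [-0.4 -0.1 -2.7] tool [0.4254 0.2164 0.198 ] rpy [-1.3066  0.0035 -3.0754] open 0.0222
turn x1 [-0.002, -0.004, -0.001] | then shift x1 [0.018, 0.167, 0.0]
```

Emit:
apply_moves --angular '[[0, 0, 0], [0, 0, 0], [0, 0, 0]]' --translation '[[0.01, 0.05, 0], [0, 0.05, 0], [0, 0, 0]]' --claw '[1, 1, 1]'

```text
time_s: 10.9
tool_pos: [0.425, 0.2146, 0.1903]
ee_rot: [-1.307, 0.004, -3.075]
force: [-0.6, 0.7, -2.5]
opening: 0.022
```

Emit:
apply_moves --angular '[[0, 0, 0], [0, 0, 0]]' --translation '[[0, 0.04, 0], [0, 0, 0]]' --claw '[1, 1]'

```text
time_s: 11.1
tool_pos: [0.4251, 0.2138, 0.1874]
ee_rot: [-1.307, 0.004, -3.075]
force: [0.3, -0.6, -2.5]
opening: 0.0222
```

```bash
python3 easel.py 0 -.016 .089
```

```text
tool in easel frame [ 0.0008 -0.0157  0.0966] F local [ 0.3  0.  -2.6]
t 11.1 F [ 0.3 -0.6 -2.5] tool [0.4251 0.2138 0.1874] rpy [-1.3069  0.0045 -3.0747] open 0.0222
turn x1 [-0.001, -0.004, -0.002] | then shift x1 [0.011, 0.101, 0.004]
```

Emit:
apply_moves --angular '[[0, 0, 0], [0, 0, 0]]' --translation '[[0, 0.04, 0], [0, 0, 0]]' --claw '[1, 1]'

```text
time_s: 11.3
tool_pos: [0.4254, 0.2131, 0.1844]
ee_rot: [-1.307, 0.005, -3.075]
force: [-0.5, -0.1, -3.3]
opening: 0.0224
```

Emit:
apply_moves --angular '[[0, 0, 0], [0, 0, 0]]' --translation '[[0, 0.03, 0], [0, 0, 0]]' --claw '[1, 1]'

```text
time_s: 11.5
tool_pos: [0.4256, 0.2125, 0.1822]
ee_rot: [-1.307, 0.005, -3.075]
force: [-1.3, -0.3, -1.8]
opening: 0.0223
```

Emit:
apply_moves --angular '[[0, 0, 0], [0, 0, 0]]' --translation '[[0, 0.03, 0], [0, 0, 0]]' --claw '[1, 1]'

```text
time_s: 11.7
tool_pos: [0.426, 0.2121, 0.1801]
ee_rot: [-1.308, 0.006, -3.075]
force: [-0.5, -0.4, -2.1]
opening: 0.0219
```

```bash
python3 easel.py 0 -.016 .089
```

```text
tool in easel frame [ 0.0016 -0.0156  0.0891] F local [-0.5  0.2 -2.1]
t 11.7 F [-0.5 -0.4 -2.1] tool [0.426  0.2121 0.1801] rpy [-1.3076  0.0061 -3.0747] open 0.0219
turn x1 [-0.001, -0.004, -0.003] | then shift x1 [0.021, 0.001, 0.005]
```

Emit:
apply_moves --angular '[[0, 0, 0], [0, 0, 0]]' --translation '[[0, 0.025, 0], [0, 0, 0]]' --claw '[1, 1]'

```text
time_s: 11.9
tool_pos: [0.4266, 0.2123, 0.1803]
ee_rot: [-1.308, 0.007, -3.075]
force: [-0.1, -0.3, -2.6]
opening: 0.0219
```

Emit:
apply_moves --angular '[[0, 0, 0], [0, 0, 0]]' --translation '[[0, 0.025, 0], [0, 0, 0]]' --claw '[1, 1]'

```text
time_s: 12.1
tool_pos: [0.4272, 0.2123, 0.18]
ee_rot: [-1.309, 0.008, -3.076]
force: [0.1, -0.0, -1.9]
opening: 0.0219
```

```bash
python3 easel.py 0 -.016 .089;  python3 - <<'E'
from h import *
import cv2
a,b=imaging.snapshot("top")[:,:,::-1],imaging.snapshot("side")[:,:,::-1]
cv2.imwrite("pics/c8.png",cv2.hconcat([cv2.resize(a[190:290,220:290],None,fx=5.7,fy=5.7,interpolation=cv2.INTER_CUBIC),cv2.resize(b[210:310,330:400],None,fx=5.7,fy=5.7,interpolation=cv2.INTER_CUBIC)]))
E
```

```text
tool in easel frame [ 0.0028 -0.0154  0.089 ] F local [ 0.1  0.5 -1.8]
t 12.1 F [ 0.1 -0.  -1.9] tool [0.4272 0.2123 0.18  ] rpy [-1.3091  0.0082 -3.0758] open 0.0219
turn x1 [0.0, -0.005, -0.004] | then shift x1 [0.037, 0.0, 0.008]
```

View pics/c8.png

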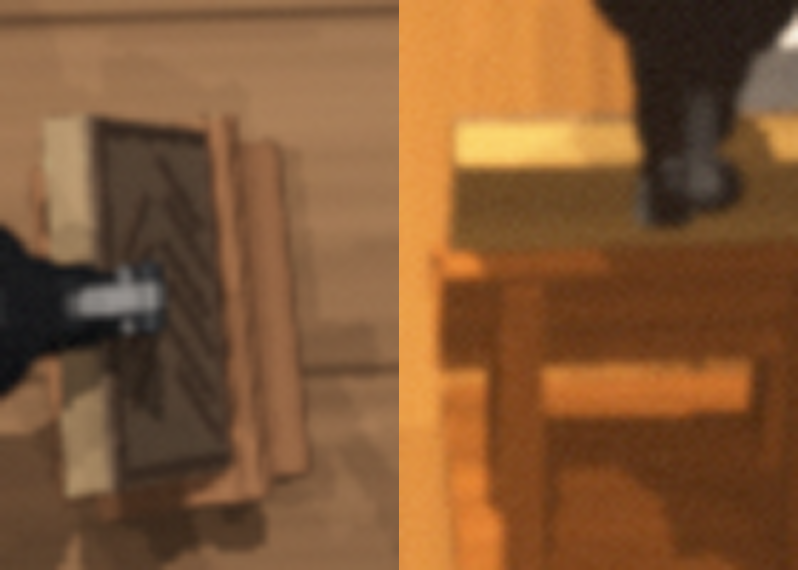

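Top view: the block's foot is inside the lip, with margins of about 15 px at the +x end and 35 px at the -x end, so it sits 3–4 mm too far to +x. Descent stopped at local z 0.089, which matches ledge contact. I'll lift slightly, shift x, set it down again and push back against the board.

Emit:
apply_moves --angular '[[0, -0.005, -0.005], [0, 0, 0], [0, 0, 0], [0, 0, 0]]' --translation '[[0, -0.03, 0], [0.045, 0, -0.02], [0, 0, -0.02], [0, 0, 0]]' --claw '[1, 1, 1, 1]'

```text
time_s: 12.6
tool_pos: [0.4227, 0.215, 0.1797]
ee_rot: [-1.308, -0.004, -3.069]
force: [0.2, -0.8, -2.3]
opening: 0.0223
```

```bash
python3 easel.py 0 -.0115 .089
```

```text
tool in easel frame [-0.0015 -0.0125  0.0895] F local [ 0.1 -0.2 -2.4]
t 12.6 F [ 0.2 -0.8 -2.3] tool [0.4227 0.215  0.1797] rpy [-1.3078 -0.0037 -3.0693] open 0.0223
turn x1 [-0.001, 0.001, 0.002] | then shift x1 [-0.021, 0.007, -0.013]
```

Emit:
apply_moves --angular '[[0, 0, 0], [0, 0, 0], [0, 0, 0]]' --translation '[[0, 0, -0.02], [0, 0, -0.02], [0, 0, 0]]' --claw '[1, 1, 1]'

```text
time_s: 12.9
tool_pos: [0.4226, 0.2155, 0.1795]
ee_rot: [-1.301, -0.005, -3.066]
force: [-0.0, -1.4, -0.8]
opening: 0.0219
```

```bash
python3 easel.py 0 -.0115 .089
```

```text
tool in easel frame [-0.0016 -0.0119  0.0894] F local [-0.1 -1.1 -1.2]
t 12.9 F [-0.  -1.4 -0.8] tool [0.4226 0.2155 0.1795] rpy [-1.3006 -0.0049 -3.0664] open 0.0219
turn x1 [-0.005, 0.003, 0.002] | then shift x1 [-0.021, 0.006, -0.006]
```

Contact with the board at local y≈-0.012, as expected. Release and back off.

Emit:
apply_moves --angular '[[0, 0, 0], [0, 0, 0], [0, 0, 0], [0, 0, 0], [0, 0, 0]]' --translation '[[0, 0, 0], [0, 0, 0], [0, 0, 0], [0, 0, 0], [0, 0, 0]]' --claw '[0.7, 0.65, 0.6, 0.45, 0.4]'

```text
time_s: 13.4
tool_pos: [0.4238, 0.2183, 0.1803]
ee_rot: [-1.307, -0.001, -3.068]
force: [-0.7, 0.3, 0.6]
opening: 0.051
```

Emit:
apply_moves --angular '[[0, 0, 0], [0, 0, 0], [0, 0, 0], [0, 0, 0], [0, 0, 0], [0, 0, 0], [0, 0, 0], [0, 0, 0]]' --translation '[[0, -0.1, 0], [0, -0.15, 0], [0, -0.2, 0], [0, -0.3, 0], [0, -0.4, 0], [0, -0.5, 0], [0, -0.5, 0], [0, 0, 0]]' --claw '[0.4, 0.4, 0.4, 0.4, 0.4, 0.4, 0.4, 0.4]'

```text
time_s: 14.2
tool_pos: [0.4203, 0.2631, 0.3473]
ee_rot: [-1.31, 0.001, -3.069]
force: [-0.1, 0.3, 0.7]
opening: 0.0515
```

```bash
python3 go.py .521 -.224 .36 2 0
```

```text
t 14.2 F [-0.1  0.3  0.7] tool [0.4203 0.2631 0.3473] rpy [-1.3105e+00  9.0000e-04 -3.0689e+00] open 0.0515
turn x2 [-0.083, 0.012, -0.002] | then shift x12 [-0.093, -0.014, 0.545]
```

Emit:
apply_moves --angular '[[-0.083, 0.012, -0.002], [-0.083, 0.012, -0.002], [0, 0, 0], [0, 0, 0], [0, 0, 0], [0, 0, 0], [0, 0, 0], [0, 0, 0], [0, 0, 0], [0, 0, 0], [0, 0, 0], [0, 0, 0]]' --translation '[[0, 0, 0], [0, 0, 0], [-0.07, -0.03, 0.41], [-0.07, -0.03, 0.41], [-0.07, -0.03, 0.41], [-0.07, -0.03, 0.41], [-0.07, -0.03, 0.41], [-0.07, -0.03, 0.41], [-0.07, -0.03, 0.41], [-0.07, -0.03, 0.41], [-0.07, -0.03, 0.41], [-0.07, -0.03, 0.41]]' --claw '[0.4, 0.4, 0.4, 0.4, 0.4, 0.4, 1, 1, 1, 1, 1, 1]'

```text
time_s: 15.4
tool_pos: [0.4839, -0.0479, 0.3727]
ee_rot: [-1.587, 0.009, -3.097]
force: [0.5, 0.9, -0.3]
opening: 0.0002
```

```bash
python3 go.py .521 -.224 .36 2 0 .03;  python3 - <<'E'
from h import *
import cv2
a,b=imaging.snapshot("top")[:,:,::-1],imaging.snapshot("side")[:,:,::-1]
cv2.imwrite("pics/side9.png",b);cv2.imwrite("pics/top9.png",a)
cv2.imwrite("pics/c9.png",cv2.hconcat([cv2.resize(a[190:290,220:290],None,fx=5.7,fy=5.7,interpolation=cv2.INTER_CUBIC),cv2.resize(b[210:310,330:425],None,fx=4.7,fy=5.7,interpolation=cv2.INTER_CUBIC)]))
E
```

```text
t 15.4 F [ 0.5  0.9 -0.3] tool [ 0.4839 -0.0479  0.3727] rpy [-1.5866  0.0087 -3.0967] open 0.0002
turn x1 [0.01, 0.006, -0.005] | then shift x7 [-0.059, 0.024, 0.338]
```

View pics/c9.png

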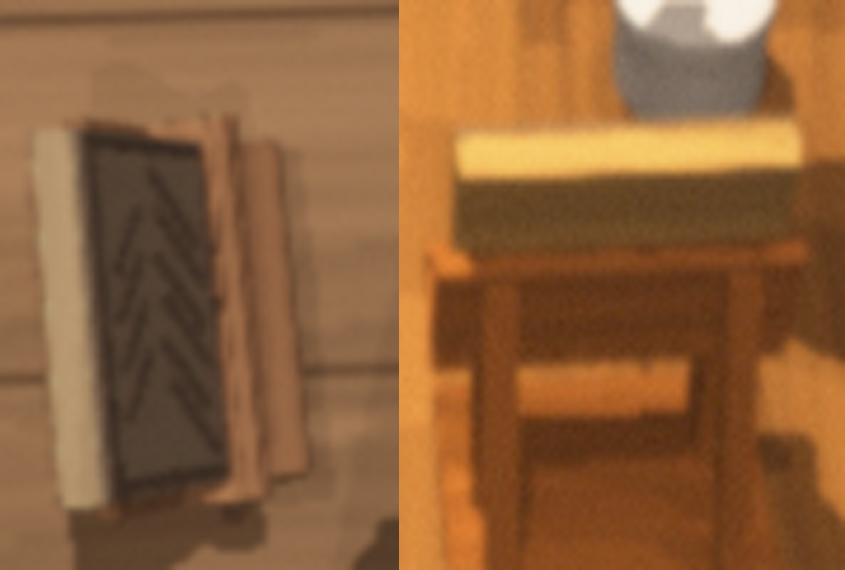

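The block leans on the board, carved side out. Foot margins at the lip are about 25 and 30 px. I'll check the top corners (crop (35,130), (65,505); side (457,180), (800,167)) against the ideal seated pose.

```bash
python3 - <<'E'
from easel import *
f=lambda p:((proj("side",p)-[330,210])*[4.7,5.7]+[399,0]).round(0)
g=lambda p:((proj("top",p)-[220,190])*5.7).round(0)
for x in(.075,-.075): print("top back",g(w(x,0,.115)),f(w(x,0,.115)),"top front",g(w(x,-.023,.115)),f(w(x,-.023,.115)))
for x in(.085,-.085): print("board front top",f(w(x,0,.065)),f(w(x,.012,.065)),"lip",g(w(x,-.038,.008)),g(w(x,-.03,.008)))
E
```

```text
top back [ 33. 130.] [457. 171.] top front [ 85. 123.] [454. 117.]
top back [ 60. 506.] [802. 159.] top front [112. 501.] [794. 106.]
board front top [433. 243.] [434. 271.] lip [225. 112.] [209. 114.]
board front top [807. 231.] [811. 258.] lip [257. 500.] [240. 501.]
```

Emit:
apply_moves --angular '[[0.01, 0.006, -0.005], [0, 0, 0], [0, 0, 0], [0, 0, 0], [0, 0, 0], [0, 0, 0], [0, 0, 0], [0, 0, 0], [0, 0, 0]]' --translation '[[0, 0, 0], [-0.06, 0, 0.34], [-0.06, 0, 0.34], [-0.06, 0, 0.34], [-0.06, 0, 0.34], [-0.06, 0, 0.34], [-0.06, 0, 0.34], [-0.06, 0, 0.34], [0, 0, 0]]' --claw '[1, 1, 1, 1, 1, 1, 1, 1, 1]'

```text
time_s: 16.4
tool_pos: [0.5229, -0.2213, 0.3726]
ee_rot: [-1.57, -0.004, -3.1]
force: [0.1, -0.3, 0.5]
opening: -0.0002
```

```bash
python3 go.py .521 -.224 .24 2 0 .02
```

```text
t 16.4 F [ 0.1 -0.3  0.5] tool [ 0.5229 -0.2213  0.3726] rpy [-1.5704 -0.0036 -3.1002] open -0.0002
turn x1 [-0.0, 0.004, 0.002] | then shift x7 [0.004, 0.253, 0.005]
```

The seated block matches the ideal pose (within about 2 px in top; the common side offset also applies to the board). Next, lower above the release.

Emit:
apply_moves --angular '[[0, 0.004, 0.002], [0, 0, 0], [0, 0, 0], [0, 0, 0], [0, 0, 0], [0, 0, 0], [0, 0, 0], [0, 0, 0]]' --translation '[[0.025, 0, 0.035], [0, 0.3, 0], [0, 0.3, 0], [0, 0.3, 0], [0, 0.3, 0], [0, 0.3, 0], [0, 0.2, 0], [0, 0, 0]]' --claw '[1, 1, 1, 1, 1, 1, 1, 1]'

```text
time_s: 17.2
tool_pos: [0.521, -0.211, 0.2432]
ee_rot: [-1.573, 0.001, -3.097]
force: [-1.0, -0.4, -0.2]
opening: -0.0
```

```bash
python3 go.py .521 -.224 .22 2 0 .02; python3 - <<'E'
from h import *
import cv2
a,b=imaging.snapshot("top")[:,:,::-1],imaging.snapshot("side")[:,:,::-1]
cv2.imwrite("pics/c10.png",cv2.hconcat([cv2.resize(a[170:240,385:455],None,fx=5.7,fy=5.7,interpolation=cv2.INTER_CUBIC),cv2.resize(b[95:165,310:380],None,fx=5.7,fy=5.7,interpolation=cv2.INTER_CUBIC)]))
p=read_state()["tool_pos"]; print("tip in crop",((proj("side",p-[0,0,.008])-[310,95])*5.7+[399,0]).round(), "button",((np.array([336.4,133.6])-[310,95])*5.7+[399,0]).round())
E
```

```text
t 17.2 F [-1.  -0.4 -0.2] tool [ 0.521  -0.211   0.2432] rpy [-1.5727e+00  7.0000e-04 -3.0971e+00] open -0.0
turn x1 [0.001, 0.006, -0.0] | then shift x2 [0.003, 0.154, 0.087]
tip in crop [545. 147.] button [549. 220.]
```

Emit:
apply_moves --angular '[[0, 0, 0], [0, 0, 0], [0, 0, 0]]' --translation '[[0, 0, 0.17], [0, 0.2, 0], [0, 0, 0]]' --claw '[1, 1, 1]'

```text
time_s: 17.6
tool_pos: [0.5255, -0.2261, 0.2338]
ee_rot: [-1.567, 0.011, -3.096]
force: [-0.2, 1.3, -1.4]
opening: 0.0
```

```bash
python3 go.py .521 -.224 .21 2 0 .02; python3 - <<'E'
from h import *
import cv2
a,b=imaging.snapshot("top")[:,:,::-1],imaging.snapshot("side")[:,:,::-1]
cv2.imwrite("pics/c10.png",cv2.hconcat([cv2.resize(a[170:240,385:455],None,fx=5.7,fy=5.7,interpolation=cv2.INTER_CUBIC),cv2.resize(b[95:165,310:380],None,fx=5.7,fy=5.7,interpolation=cv2.INTER_CUBIC)]))
p=read_state()["tool_pos"]; print("tip in crop",((proj("side",p-[0,0,.008])-[310,95])*5.7+[399,0]).round(), "button",((np.array([336.4,133.6])-[310,95])*5.7+[399,0]).round())
E
```

```text
t 17.6 F [-0.2  1.3 -1.4] tool [ 0.5255 -0.2261  0.2338] rpy [-1.5665  0.0109 -3.0959] open 0.0
turn x1 [-0.003, 0.007, -0.007] | then shift x2 [0.03, 0.158, -0.015]
tip in crop [537. 151.] button [549. 220.]
```

View pics/c10.png

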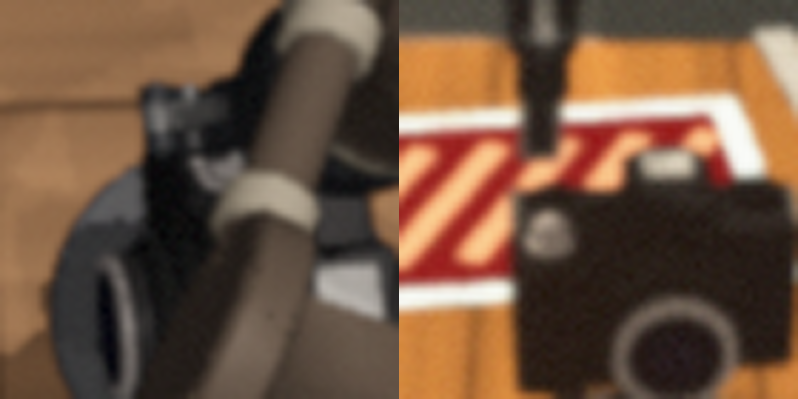

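Side crop: fingertip at about (541,153), button at (549,222), matching the prediction. I'll correct and lower in smaller steps.

Emit:
apply_moves --angular '[[-0.003, 0.007, -0.007], [0, 0, 0], [0, 0, 0], [0, 0, 0]]' --translation '[[0.06, 0, -0.03], [0, 0.07, 0], [0, 0.07, 0], [0, 0, 0]]' --claw '[1, 1, 1, 1]'

```text
time_s: 18.1
tool_pos: [0.5222, -0.2249, 0.2253]
ee_rot: [-1.569, 0.004, -3.108]
force: [0.3, 0.2, -0.5]
opening: 0.0002
```

Emit:
apply_moves --angular '[[0, 0, 0], [0, 0, 0], [0, 0, 0]]' --translation '[[0, 0.03, 0], [0, 0.03, 0], [0, 0, 0]]' --claw '[1, 1, 1]'

```text
time_s: 18.4
tool_pos: [0.5221, -0.2247, 0.22]
ee_rot: [-1.569, 0.003, -3.108]
force: [-0.4, -0.6, -0.7]
opening: 0.0002
```

```bash
python3 go.py .521 -.224 .21 2 0 .02
```

```text
t 18.4 F [-0.4 -0.6 -0.7] tool [ 0.5221 -0.2247  0.22  ] rpy [-1.5695e+00  3.1000e-03 -3.1081e+00] open 0.0002
turn x1 [-0.001, -0.001, -0.002] | then shift x1 [0.015, 0.133, -0.01]
```

Emit:
apply_moves --angular '[[0, 0, 0], [0, 0, 0], [0, 0, 0], [0, 0, 0], [0, 0, 0], [0, 0, 0]]' --translation '[[0.01, 0.015, -0.01], [0, 0.015, 0], [0, 0.015, 0], [0, 0.015, 0], [0, 0.015, 0], [0, 0, 0]]' --claw '[1, 1, 1, 1, 1, 1]'

```text
time_s: 19.0
tool_pos: [0.5215, -0.224, 0.2141]
ee_rot: [-1.569, 0.004, -3.108]
force: [-0.5, 0.3, -0.0]
opening: 0.0001
```

Emit:
apply_moves --angular '[[0, 0, 0], [0, 0, 0], [0, 0, 0], [0, 0, 0], [0, 0, 0]]' --translation '[[0, 0.015, 0], [0, 0.015, 0], [0, 0.015, 0], [0, 0.015, 0], [0, 0.015, 0]]' --claw '[1, 1, 1, 1, 1]'

```text
time_s: 19.5
tool_pos: [0.5217, -0.2241, 0.2083]
ee_rot: [-1.569, 0.004, -3.108]
force: [-0.7, 0.1, -0.9]
opening: -0.0001
```

Emit:
apply_moves --angular '[[0, 0, 0], [0, 0, 0], [0, 0, 0]]' --translation '[[0, 0.01, 0], [0, 0.01, 0], [0, 0.01, 0]]' --claw '[1, 1, 1]'

```text
time_s: 19.8
tool_pos: [0.5216, -0.2241, 0.2057]
ee_rot: [-1.569, 0.004, -3.108]
force: [-0.0, -0.6, -1.4]
opening: -0.0002
```

```bash
python3 go.py .521 -.224 .20 2 0 .02
```

```text
t 19.8 F [-0.  -0.6 -1.4] tool [ 0.5216 -0.2241  0.2057] rpy [-1.569   0.0038 -3.1081] open -0.0002
turn x1 [-0.001, -0.001, -0.002] | then shift x1 [0.009, 0.076, -0.002]
```

```bash
cat > lens.py <<'E'
from h import *
import cv2,os
b=cv2.cvtColor(imaging.snapshot("side"),cv2.COLOR_RGB2GRAY)
if not os.path.exists("base.npy"): np.save("base.npy",b)
r=np.load("base.npy").astype(np.float32);f=b.astype(np.float32)
L=(slice(140,175),slice(343,374));print("lens diff",np.abs(f-r)[L].mean().round(2),"shift",np.round(cv2.phaseCorrelate(r[L],f[L])[0],2))
B=(slice(126,150),slice(362,382));print("camera body shift",np.round(cv2.phaseCorrelate(r[B],f[B])[0],2))
s=read_state();print(s["time_s"],s["tool_pos"].round(5),s["force"].round(2))
E
python3 lens.py
```

```text
lens diff 0.0 shift [0. 0.]
camera body shift [0. 0.]
19.85 [ 0.52155 -0.22407  0.20552] [ 0.35 -0.38 -0.43]
```

Emit:
apply_moves --angular '[[0, 0, 0], [0, 0, 0], [0, 0, 0], [0, 0, 0]]' --translation '[[0, 0.007, 0], [0, 0.007, 0], [0, 0.007, 0], [0, 0.007, 0]]' --claw '[1, 1, 1, 1]'

```text
time_s: 20.25
tool_pos: [0.5217, -0.2241, 0.2034]
ee_rot: [-1.569, 0.004, -3.108]
force: [0.5, 0.8, 0.1]
opening: -0.0001
```

Emit:
apply_moves --angular '[[0, 0, 0], [0, 0, 0], [0, 0, 0], [0, 0, 0]]' --translation '[[0, 0.007, 0], [0, 0.007, 0], [0, 0.007, 0], [0, 0.007, 0]]' --claw '[1, 1, 1, 1]'

```text
time_s: 20.65
tool_pos: [0.5217, -0.2241, 0.2011]
ee_rot: [-1.569, 0.004, -3.108]
force: [0.6, 0.4, -0.5]
opening: -0.0001
```

```bash
python3 lens.py
```

```text
lens diff 2.12 shift [0.04 0.06]
camera body shift [0.23 0.09]
20.7 [ 0.52165 -0.2241   0.20105] [ 0.81 -0.51 -0.44]
```

Emit:
apply_moves --angular '[[0, 0, 0], [0, 0, 0], [0, 0, 0]]' --translation '[[0, 0.006, 0], [0, 0.006, 0], [0, 0.006, 0]]' --claw '[1, 1, 1]'

```text
time_s: 21.0
tool_pos: [0.5217, -0.2241, 0.1996]
ee_rot: [-1.569, 0.004, -3.108]
force: [0.3, -0.2, -0.2]
opening: -0.0
```

Emit:
apply_moves --angular '[[0, 0, 0], [0, 0, 0], [0, 0, 0]]' --translation '[[0, 0.006, 0], [0, 0.006, 0], [0, 0.006, 0]]' --claw '[1, 1, 1]'

```text
time_s: 21.3
tool_pos: [0.5217, -0.2241, 0.1986]
ee_rot: [-1.569, 0.004, -3.108]
force: [-1.0, -0.3, 1.2]
opening: -0.0002
```

```bash
python3 lens.py
```

```text
lens diff 4.3 shift [-0.03  0.85]
camera body shift [0.16 0.11]
21.35 [ 0.52168 -0.22412  0.19852] [-0.86 -0.29  0.64]
```

Contact. The lens is starting to run out. Continue gently.

Emit:
apply_moves --angular '[[0, 0, 0], [0, 0, 0], [0, 0, 0]]' --translation '[[0, 0.007, 0], [0, 0.007, 0], [0, 0.007, 0]]' --claw '[1, 1, 1]'

```text
time_s: 21.65
tool_pos: [0.5217, -0.2241, 0.1973]
ee_rot: [-1.569, 0.004, -3.108]
force: [-1.7, 0.7, 2.5]
opening: -0.0003
```

```bash
python3 lens.py
```

```text
lens diff 7.48 shift [0.08 1.46]
camera body shift [-0.01 -0.19]
21.7 [ 0.5217  -0.22412  0.19722] [-1.75 -0.2   1.84]
```

Emit:
apply_moves --angular '[[0, 0, 0], [0, 0, 0], [0, 0, 0]]' --translation '[[0, 0.007, 0], [0, 0.007, 0], [0, 0.007, 0]]' --claw '[1, 1, 1]'

```text
time_s: 22.0
tool_pos: [0.5217, -0.2241, 0.1963]
ee_rot: [-1.569, 0.004, -3.108]
force: [-2.9, 0.6, 7.0]
opening: 0.0001
```

```bash
python3 lens.py
```

```text
lens diff 9.88 shift [0.23 1.28]
camera body shift [-0.15 -0.15]
22.05 [ 0.52174 -0.22415  0.19636] [-1.46  0.22  4.72]
```

At the first stop (z 0.1963, about 5 N). Now hold there with a small steady push.

Emit:
apply_moves --angular '[[0, 0, 0], [0, 0, 0]]' --translation '[[0, 0.004, 0], [0, 0.004, 0]]' --claw '[1, 1]'

```text
time_s: 22.25
tool_pos: [0.5217, -0.2242, 0.1964]
ee_rot: [-1.569, 0.004, -3.108]
force: [-1.9, 1.3, 3.8]
opening: -0.0001
```

```bash
python3 lens.py
```

```text
lens diff 9.93 shift [0.29 1.25]
camera body shift [ 0.1  -0.24]
22.3 [ 0.52173 -0.22418  0.19633] [-0.65  0.87  4.81]
```

Emit:
apply_moves --angular '[[0, 0, 0], [0, 0, 0], [0, 0, 0], [0, 0, 0]]' --translation '[[0, 0.004, 0], [0, 0.004, 0], [0, 0.004, 0], [0, 0.004, 0]]' --claw '[1, 1, 1, 1]'

```text
time_s: 22.7
tool_pos: [0.5218, -0.2242, 0.1963]
ee_rot: [-1.569, 0.004, -3.108]
force: [-1.4, 2.3, 5.0]
opening: 0.0001
```

```bash
python3 lens.py
```

```text
lens diff 10.0 shift [0.1  1.58]
camera body shift [-0.23 -0.3 ]
22.75 [ 0.52176 -0.22416  0.19633] [-2.55  0.73  5.89]
```

Stable at about 5 N, lens steady. Hold 1.2 s more.

Emit:
apply_moves --angular '[[0, 0, 0], [0, 0, 0], [0, 0, 0], [0, 0, 0], [0, 0, 0], [0, 0, 0], [0, 0, 0], [0, 0, 0], [0, 0, 0], [0, 0, 0], [0, 0, 0], [0, 0, 0]]' --translation '[[0, 0.0035, 0], [0, 0.0035, 0], [0, 0.0035, 0], [0, 0.0035, 0], [0, 0.0035, 0], [0, 0.0035, 0], [0, 0.0035, 0], [0, 0.0035, 0], [0, 0.0035, 0], [0, 0.0035, 0], [0, 0.0035, 0], [0, 0.0035, 0]]' --claw '[1, 1, 1, 1, 1, 1, 1, 1, 1, 1, 1, 1]'

```text
time_s: 23.95
tool_pos: [0.5218, -0.2242, 0.1964]
ee_rot: [-1.569, 0.004, -3.108]
force: [-1.4, 0.5, 5.5]
opening: 0.0001
```

```bash
python3 lens.py
```

```text
lens diff 9.95 shift [0.25 1.35]
camera body shift [ 0.05 -0.13]
24.0 [ 0.52174 -0.22417  0.19631] [-2.13  0.96  5.05]
```

Held for nearly 2 s with the lens out. Now squeeze down progressively.

Emit:
apply_moves --angular '[[0, 0, 0], [0, 0, 0], [0, 0, 0], [0, 0, 0]]' --translation '[[0, 0.007, 0], [0, 0.009, 0], [0, 0.01, 0], [0, 0.011, 0]]' --claw '[1, 1, 1, 1]'

```text
time_s: 24.4
tool_pos: [0.5218, -0.2242, 0.1959]
ee_rot: [-1.569, 0.003, -3.108]
force: [-2.8, 0.8, 7.5]
opening: -0.0
```

Emit:
apply_moves --angular '[[0, 0, 0], [0, 0, 0], [0, 0, 0]]' --translation '[[0, 0.012, 0], [0, 0.012, 0], [0, 0.012, 0]]' --claw '[1, 1, 1]'

```text
time_s: 24.7
tool_pos: [0.5218, -0.2242, 0.1954]
ee_rot: [-1.569, 0.003, -3.108]
force: [-2.2, 2.0, 7.2]
opening: 0.0002
```

```bash
python3 lens.py
```

```text
lens diff 9.97 shift [0.18 1.52]
camera body shift [-0.09 -0.2 ]
24.75 [ 0.52178 -0.2242   0.19543] [-3.04  1.06  7.13]
```

Emit:
apply_moves --angular '[[0, 0, 0], [0, 0, 0], [0, 0, 0], [0, 0, 0]]' --translation '[[0, 0.014, 0], [0, 0.015, 0], [0, 0.016, 0], [0, 0.016, 0]]' --claw '[1, 1, 1, 1]'

```text
time_s: 25.15
tool_pos: [0.5218, -0.2242, 0.1945]
ee_rot: [-1.569, 0.003, -3.107]
force: [-3.6, 2.2, 8.3]
opening: -0.0004
```

Emit:
apply_moves --angular '[[0, 0, 0], [0, 0, 0], [0, 0, 0]]' --translation '[[0, 0.016, 0], [0, 0.016, 0], [0, 0.016, 0]]' --claw '[1, 1, 1]'

```text
time_s: 25.45
tool_pos: [0.5218, -0.2242, 0.1941]
ee_rot: [-1.569, 0.003, -3.107]
force: [-2.8, 2.2, 9.6]
opening: 0.0003
```

```bash
python3 lens.py
```

```text
lens diff 10.2 shift [0.09 1.54]
camera body shift [-0.11 -0.03]
25.5 [ 0.52183 -0.22416  0.19402] [-2.97  2.35  8.71]
```

Emit:
apply_moves --angular '[[0, 0, 0], [0, 0, 0], [0, 0, 0], [0, 0, 0]]' --translation '[[0, 0.018, 0], [0, 0.018, 0], [0, 0.018, 0], [0, 0.018, 0]]' --claw '[1, 1, 1, 1]'

```text
time_s: 25.9
tool_pos: [0.5219, -0.2242, 0.1937]
ee_rot: [-1.569, 0.002, -3.107]
force: [-4.0, 2.6, 9.9]
opening: -0.0
```

Emit:
apply_moves --angular '[[0, 0, 0], [0, 0, 0], [0, 0, 0]]' --translation '[[0, 0.018, 0], [0, 0.018, 0], [0, 0.018, 0]]' --claw '[1, 1, 1]'

```text
time_s: 26.2
tool_pos: [0.5218, -0.2242, 0.1937]
ee_rot: [-1.569, 0.002, -3.107]
force: [-4.2, 2.2, 9.9]
opening: -0.0002
```

Right down (z stopped at 0.1937, about 10 N). Let the button come back up gently, then move clear.

Emit:
apply_moves --angular '[[0, 0, 0], [0, 0, 0], [0, 0, 0], [0, 0, 0], [0, 0, 0], [0, 0, 0], [0, 0, 0], [0, 0, 0], [0, 0, 0], [0, 0, 0], [0, 0, 0], [0, 0, 0]]' --translation '[[0, -0.01, 0], [0, -0.02, 0], [0, -0.02, 0], [0, -0.03, 0], [0, -0.04, 0], [0, -0.06, 0], [0, -0.1, 0], [0, -0.2, 0], [0, -0.3, 0], [0, -0.3, 0], [0, -0.3, 0], [0, 0, 0]]' --claw '[1, 1, 1, 1, 1, 1, 1, 1, 1, 1, 1, 1]'

```text
time_s: 27.4
tool_pos: [0.5221, -0.2243, 0.3045]
ee_rot: [-1.567, 0.004, -3.107]
force: [-0.1, -0.0, 0.7]
opening: -0.0002
```

```bash
python3 lens.py; python3 - <<'E'
from h import *
import cv2
for n in("side","top"):
    r=cv2.imread(f"pics/{n}9.png")[:,:,::-1].astype(int);f=imaging.snapshot(n).astype(int)
    i=imaging
    R=(slice(205,320),slice(325,425)) if n=="side" else (slice(190,290),slice(215,290))
    print(n,"easel/block diff mean,max",np.abs(f-r)[R].mean().round(2),np.abs(f-r)[R].max())
    q=cv2.imread(f"pics/{n}0.png")[:,:,::-1].astype(int);d=np.abs(f-q).max(2)
    for nm,b in dict(side=dict(phones=(275,355,170,265),tin=(195,235,370,415),foot=(168,193,326,382),brayer=(145,180,260,300),rack=(215,245,255,325)),top=dict(phones=(85,160,185,260),rack=(130,195,335,365))) [n].items():
        print(" ",nm,"changed px",int((d[b[0]:b[1],b[2]:b[3]]>40).sum()))
E
```

```text
lens diff 2.6 shift [-0.08  0.17]
camera body shift [ 0.16 -0.16]
27.45 [ 0.52131 -0.2238   0.30262] [ 0.6  -0.83  0.94]
side easel/block diff mean,max 6.58 89
  phones changed px 0
  tin changed px 542
  foot changed px 0
  brayer changed px 0
  rack changed px 892
top easel/block diff mean,max 3.45 58
  phones changed px 0
  rack changed px 0
```

Lens is back and the camera hasn't moved. The remaining differences could be arm shadows, so I'll check for actual displacement.

```bash
python3 - <<'E'
from h import *
import cv2
e=lambda im:cv2.Canny(im,60,150)
G=lambda im:cv2.cvtColor(im,cv2.COLOR_BGR2GRAY)
def m(ref,cur,b,nm):
    t=G(ref)[b[0]:b[1],b[2]:b[3]];s=G(cur)[b[0]-6:b[1]+6,b[2]-6:b[3]+6]
    r=cv2.matchTemplate(s,t,cv2.TM_CCOEFF_NORMED);_,v,_,l=cv2.minMaxLoc(r);print(nm,"offset",(l[0]-6,l[1]-6),"score",round(v,3),"colour mean",ref[b[0]:b[1],b[2]:b[3]].mean().round(),cur[b[0]:b[1],b[2]:b[3]].mean().round())
S,T=imaging.snapshot("side")[:,:,::-1].copy(),imaging.snapshot("top")[:,:,::-1].copy()
cv2.imwrite("pics/sideF.png",S);cv2.imwrite("pics/topF.png",T)
s0,s9,t9,t0=[cv2.imread(f"pics/{n}.png") for n in("side0","side9","top9","top0")]
m(s9,S,(228,258,337,422),"block side"); m(t9,T,(205,285,222,265),"block top")
m(s0,S,(196,226,372,414),"tin side vs start"); m(s9,S,(196,226,372,414),"tin side vs 9"); m(t0,T,(246,288,330,372),"tin top vs start")
m(s9,S,(196,215,280,320),"small block side vs 9")
m(t0,T,(138,180,345,358),"small block top vs start")
E
```

```text
block side offset (0, 0) score 0.966 colour mean 107.0 109.0
block top offset (0, 0) score 0.998 colour mean 90.0 92.0
tin side vs start offset (0, 1) score 0.89 colour mean 169.0 148.0
tin side vs 9 offset (0, 1) score 0.836 colour mean 162.0 148.0
tin top vs start offset (-1, 0) score 0.89 colour mean 147.0 139.0
small block side vs 9 offset (0, 0) score 0.988 colour mean 102.0 103.0
small block top vs start offset (0, 0) score 0.998 colour mean 131.0 140.0
```

```bash
python3 -c "
from plant import ticket,read_state
print(read_state()['time_s']);print(ticket.job_done())"
```

```text
27.65
the job is handed in; nothing more can be done
None
```

The picture has been taken as asked, and I handed the job in at 27.65 s with the arm clear of everything.

**Block:** I lifted the large block out of the rack and set it on the easel ledge, carved side to the camera. After I let go, its top corners matched the ideal leaning pose to about 2 px in the top view. It was centred to within a millimetre or two. In the side view the block sat about 8 px (enlarged) lower than predicted; the board showed a smaller offset the same way. It did not move after that.

**Shutter:** The finger touched the release at tool height 0.199 m and reached the first stop at 0.1963 m. I held it there at about 5 N for nearly 2 s with the lens out and steady. Then I squeezed it right down (0.1937 m, about 10 N) and let it come back up. The last check showed the lens run back and the camera body within 0.3 px of where it was. One force reading at the first stop touched 7.0 N, the level where the second stage starts. Tool height showed no second-stage travel, so I don't think it fired early.

**What went wrong or disagreed:**
- On the first grasp the tool drifted 26 mm sideways and caught only the block's top edge. I opened, redid it more slowly, and the block had not moved.
- The tin differed from its first picture by 1 px, with a lower match score. I put this down to the arm's shadow, since nothing went near it.
- The small block and camera foot were unchanged, and so were the headphones and brayer.

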